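Clip the job tag onto the parts caddy's D-ring

ROBOT

A 6-joint arm with a two-finger parallel gripper is mounted at the origin on the work surface. World frame = base frame: x ahead of the robot, y to its left, z up, the work surface at z = 0. Lengths are in m, angles in degrees, forces in N, time in s.
With the tool pointing down it reaches from about 0.275 to 0.825 m from the base axis. Payload 5.2 kg.
Tool frame: the origin (TCP) lies on the mounting face of the last link; the fingertips stand ahead of it and the grasp point (between the pads) lies 167 mm ahead of it (ctrl.tips_ahead is the x of the fingertips in the tool frame, in m); x points along the fingers, y is the direction in which the jaws open and shut, and the axes are right-handed (so a half turn about x gives the same grasp; the last joint's range is limited). The gripper opens to 93 mm and grips with 3 to 60 N. Pads are 15 mm wide; open, the fingers measure 128 mm over their backs; the gripper's body (75 mm by 188 mm) begins 65 mm behind the grasp point.
Start: joints at [-75.905, 14.817, 87.949, -0, 77.235, -11.62], TCP at [0.239, -0.496, 0.405] pointing down, gripper open.
Joint ranges: [-179.93, 179.93], [-52.35, 119.4], [10.71, 147.94], [-69.91, 249.91], [12.55, 155.21], [-178.61, 178.61]. Speed limits (degrees/s): [147.25, 147.25, 180, 180, 180, 180].

INTERFACE

Orientations are given as a 3x3 rotation matrix whose columns are the frame's x, y, z axes.
In Python, from workcell import sensors, imaging, sign_off, ctrl gives the robot as it stands.
- The arm moves only by the tool apply_moves, never from a script. Its argument "increments" is a list of rows, each a list of 5 numbers: the shift along the tool's x, y, z in cm, then the turn about the tool's x in rad, then the finger opening in cm, from 0 to 9.3. In form: [[tx, ty, tz, yaw, grip], ...]. A call has 1 to 12 rows; each row is the pose to reach, as a shift and turn from the pose commanded when the call began, along the tool's axes at that moment; what a row does not reach only later rows make up. A row lasts 1/8 s, in which the tool goes at most 62.5 mm and 10.7 degrees, less where a joint would pass 70% of its speed; a pose out of reach is approached as far as the arm can. A call with a gripper value outside its range is refused whole. The fingers move at their own pace and stop on an object; "force" is the grip in N (left out, the last holds). Time passes only in rows, so rows that repeat a pose let the fingers close. It gives the time, the measured TCP pose, the force and the opening at its end, in the units of the state.
- sensors.sense(): the state, without advancing time (a new reading comes with each control period).
- imaging.read_camera(name): name is "side" or "top"; returns a dict with "img" (400x640x3 uint8, red, green, blue), "K" (3x3 intrinsics, pixels), "dist_coeffs" ([k1, k2, p1, p2, k3] as OpenCV has them; the pictures are not rectified), "R" (3x3) and "t" (3): a world point X has camera coordinates R X + t. Camera axes: x right, y down, z forward; pixel columns grow to the right and rows downward; lengths in m; the calibration is good to about 2 mm. A picture is of the moment at which its call begins. There is no depth.
- sign_off(): hands the job in, once; it reports no verdict.
The state is a dict: "clock": time; "q": joint angles; "joint_vel": joint speeds; "effort": joint torques, N m; "tcp_pos": TCP position; "eef_rot": TCP orientation; "force": force on the tool from outside, world axes, zero at the start; "moment": the same for the moment, N m; "width": opening from 0.0 (shut) to 1.0 (fully open).
Only numpy, scipy, OpenCV 4.12 (cv2) and the standard library are available. Lean on these libraries where they do the work, as an engineer would, in place of code of your own. Each camera call takes 0.05 s, during which the arm holds its last target.

TASK

Clip the snap hook with the yellow job tag onto the steel D-ring of the blue parts caddy: press its sprung gate open against the ring's near bar and slide the bar into the closed end until the gate has snapped shut behind it. Then prove it with a steady, gentle tug of about 6 N that draws the hook's closed end against the bar for a good second, lay the hook down flat and let go. Never press or pull on the ring with more than 15 N, and leave the red-tagged hook, the watch and the oil jar where they are.

Things in the scene. Friction and masses are not known exactly. Their poses are not given: they have to be found in the camera images.
- clip_center (a point): centre of the shank (the grip) of the loose yellow-tagged steel snap hook, 140 g, lying flat. x runs along the hook from tag to closed loop end, y across, z up. In this frame, mm: dark shank x -22..22, y -9..9, z -10..10 (grip across y; centre 10 above what it lies on); tag plate x -64..-22, y -18..18, lowest 5 only; loop bars z -10..2, outline x 22..86, y -23..23
- clip_seat (a point): on the yellow hook (same axes): axis of an 8 mm bar at rest in the closed end of the loop; at x 74, y 0, z -4 mm from clip_center. Loop opening, mm from clip_center: x 30..78, y -15..15, with 45 degree fillets in the end's two corners that guide a bar to y 0. Spine bar y 15..23, end bar x 78..86, nose bar x 66..78, y -23..-15
- clip_mouth (a point): on the yellow hook (same axes): where to press the ring's bar; x 57, y -19, z -4 mm from clip_center. The mouth (x 30..66 on the -y side) is shut by a brass gate 33 long, 6 wide, hinged at x 32, y -19, swinging inward (+y) only. Press the bar in to y 0..6 (spine met at y 11), then, at that y, slide it to the closed end: past the round gate tip (x 60..65) the gate snaps shut
- clip_gate (a joint): angle of the yellow hook's sprung gate, rad: 0 shut (as it rests), grows as it is pushed into the loop, to 1.1 at most; about 1 N at the tip to start it and 4 N at 0.85 rad
- ring_mount (a point): middle of the slot in which the upright D-ring's near bar is clamped, 22 mm above the bench; all fixed. z up, x to the far bar (about away from the robot). The bar's axis is at x 0 but anywhere from y -4 to 4 mm: find it by feel or sight. Mm: bars 8 thick, axes 50 apart, straight over z -18..16, top at z 28. Plate 4 thick, x -25..85, y -30..30, top at z -18. Blue box from x 85, 34 high, y -85..85
- red_center (a point): centre of the shank of the other, red-tagged snap hook of the same shape and size (loose, lies flat, 10 mm above the bench); its gate is not to be used: leave it alone
- watch_center (a point): centre of a steel wrist watch lying on the bench, 42 mm across, about 130 mm long with its bracelet, 12 high: leave it alone
- oil_jar_mid (a point): middle of an amber oil jar, 40 mm across, 45 high, standing on the bench: leave it alone
Mind the look-alikes: they are no part of the job. What is shaped like the part that bears clip_center but green or pink is not meant.

How it is judged (in metres and radians):
On the way, in this order (a step that is already met when the one before it is completed fails the run):
1. the ring's bar pushes the yellow hook's gate open (past 0.5 rad) (value of joint clip_gate above 0.5 rad and contact force between clip and d_ring above 0.5 N and horizontal distance between clip_center and ring_mount below 0.09 m), for 0.02 s.
2. the near bar is inside the loop and the gate has snapped shut behind it (value of joint clip_gate below 0.1 rad and x of ring_mount in the frame of clip_center between 0.03 and 0.084 m and y of ring_mount in the frame of clip_center between -0.016 and 0.016 m), for 0.1 s.
3. a tug of 4 to 9 N draws the closed end of the loop against the bar for 0.8 s, the gate shut (contact force between clip and d_ring between 4 and 9 N and x of ring_mount in the frame of clip_center above 0.067 m and value of joint clip_gate below 0.1 rad), for 0.8 s.
At the end, for the whole second after the job is handed in: the ring's near bar is inside the yellow hook's loop, the gate is shut (under 0.1 rad), and the hook lies flat and still (within 0.2 rad of level, its shank centre under 22 mm above the bench), let go (all of step 2 and height (world z) of clip_center below 0.022 m and angle between clip_center's own z axis and vertical below 0.2 rad and linear speed of clip below 0.03 m/s); the robot touches nothing.
It fails at once if the yellow hook presses or pulls on the ring with more than 16 N (contact force between clip and d_ring above 16 N).
It fails at once if the red-tagged hook is moved by more than 20 mm (distance of red_center from where it was at the start of the episode above 0.02 m).
It fails at once if the watch is moved by more than 20 mm (distance of watch_center from where it was at the start of the episode above 0.02 m).
It fails at once if the oil jar is moved by more than 20 mm (distance of oil_jar_mid from where it was at the start of the episode above 0.02 m).
It also fails if it takes over 64 s, if anything falls off the work surface, if the arm or the gripper's body presses on something with over 40 N, if the wrist force passes 120 N, or if a joint passes its speed limit or range.

## Working session

There is one attempt and no reset: what is moved stays moved. The work goes in short steps, Python scripts to look and compute and a tool call to move; the robot and the scene stay as the last step left them, time stands still between calls to the robot, and variables do not carry over. Pictures are saved under pics/ and viewed, and the job is handed in when it is done.

Besides the shell and the picture viewer there is one more tool, called after "Request:" by a JSON object that holds its "method" and its "body". apply_moves: Moves the arm, as the interface text tells. Its arguments: {"type":"object","properties":{"increments":{"type":"array","items":{"type":"array","items":{"type":"number"}}},"force":{"type":"number"}},"required":["increments"]}

```bash
ls; mkdir -p pics
python3 - <<'E'
from workcell import sensors, imaging, sign_off, ctrl
import cv2,numpy as np,pickle
s=sensors.sense();print(s)
print([a for a in dir(ctrl) if a[0]!='_'], ctrl.tips_ahead)
for n in("side","top"):
    c=imaging.read_camera(n);pickle.dump(c,open(f'{n}0.pkl','wb'))
    cv2.imwrite(f'pics/{n}0.png',c['img'][:,:,::-1]);print(n,c['K'],c['dist_coeffs'],c['R'],c['t'], -np.array(c['R']).T@c['t'])
E
```

```text
pics
{'clock': 0.0, 'q': array([-7.59066707e+01,  1.48597097e+01,  8.80128162e+01, -3.41363254e-04,
        7.72350002e+01, -1.16177976e+01]), 'joint_vel': array([-0.0358794 ,  0.00391956, -0.01563608,  0.03246806, -0.04097229,
       -0.00718827]), 'effort': array([ 2.51759766e-04, -4.37305856e+01, -2.84000999e+01,  7.20173190e-02,
        4.10745735e-02, -1.33830658e-04]), 'tcp_pos': array([ 0.2385884 , -0.49530592,  0.40390099]), 'eef_rot': array([[-4.62611988e-04,  4.33834832e-01, -9.00992300e-01],
       [ 1.81878059e-03, -9.00990541e-01, -4.33834919e-01],
       [-9.99998239e-01, -1.83940454e-03, -3.72241349e-04]]), 'force': array([ 0.28105752, -0.33713333, -1.24355769]), 'moment': array([-0.06170682,  0.01596222, -0.04454986]), 'width': 1.002526412673597}
['IKError', 'tips_ahead'] 0.1861
side [[398.50830079   0.         328.15319687]
 [  0.         398.50830079 197.74721365]
 [  0.           0.           1.        ]] [-0.07113764  0.          0.          0.          0.        ] [[-0.87642847 -0.48152558  0.00249933]
 [-0.34343115  0.62142665 -0.70419029]
 [ 0.33753249 -0.61803077 -0.71000689]] [0.44807462 0.21812073 0.88627428] [0.16846844 0.62795813 0.78173946]
top [[465.73554626   0.         318.07560143]
 [  0.         465.73554626 203.32531909]
 [  0.           0.           1.        ]] [-0.08833062  0.          0.          0.          0.        ] [[ 0.00691825 -0.99991248  0.01127708]
 [-0.99444664 -0.00806387 -0.10493261]
 [ 0.10501436 -0.0104885  -0.99441539]] [-0.02403651  0.52320456  1.04815029] [ 0.41039447 -0.00882182  1.09746906]
```

View pics/side0.png

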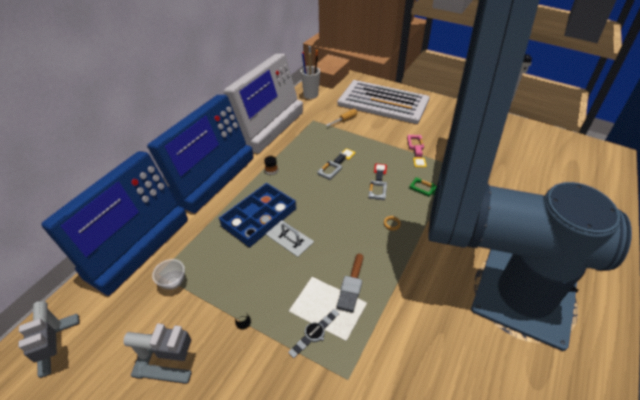

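View pics/top0.png

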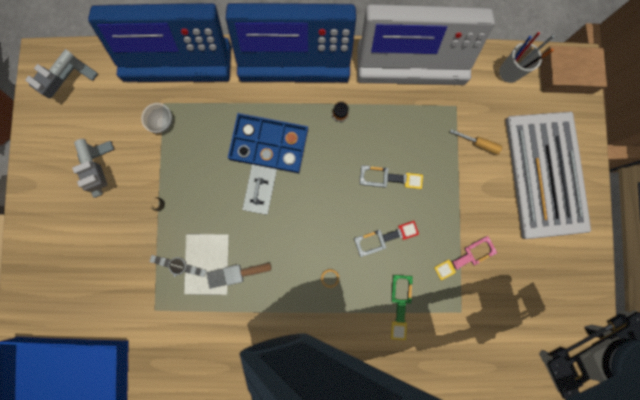

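Candidates for the hook, in the top picture: steel with yellow tag (395,179), steel with red tag (390,238), pink with yellow tag (465,258) and green with yellow tag (402,305). I choose the steel one at (395,179) and check it in an enlarged crop.

Run:
```python
import cv2,pickle,numpy as np
c=pickle.load(open('top0.pkl','rb'));im=c['img'][:,:,::-1]
a=cv2.resize(im[155:205,350:435],None,fx=9,fy=9,interpolation=cv2.INTER_CUBIC);cv2.imwrite('pics/t_clip.png',a)
a=cv2.resize(im[150:225,225:315],None,fx=8,fy=8,interpolation=cv2.INTER_CUBIC);cv2.imwrite('pics/t_ring.png',a)
c=pickle.load(open('side0.pkl','rb'));im=c['img'][:,:,::-1]
a=cv2.resize(im[140:190,310:390],None,fx=9,fy=9,interpolation=cv2.INTER_CUBIC);cv2.imwrite('pics/s_clip.png',a)
a=cv2.resize(im[205:265,255:335],None,fx=9,fy=9,interpolation=cv2.INTER_CUBIC);cv2.imwrite('pics/s_ring.png',a)
```

```text
(no output)
```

View pics/t_clip.png

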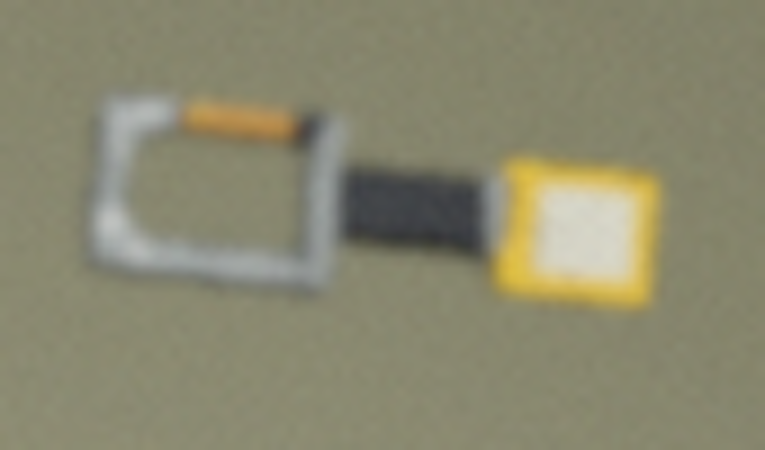

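View pics/t_ring.png

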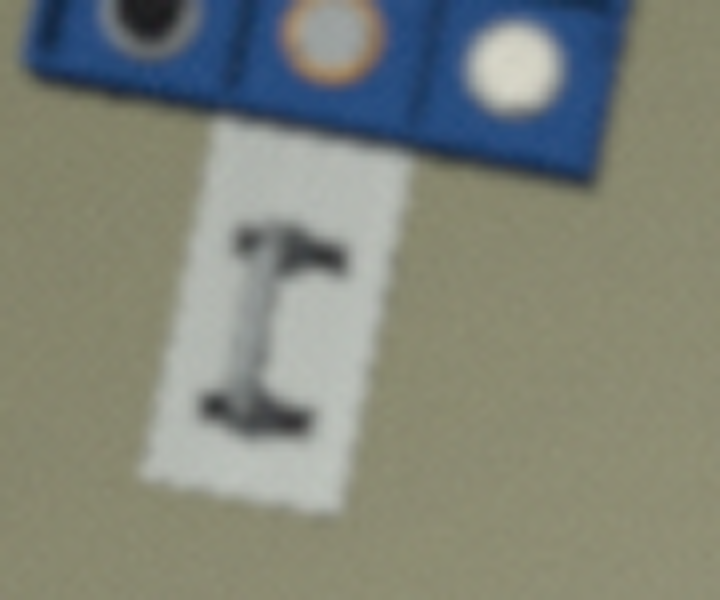

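View pics/s_clip.png

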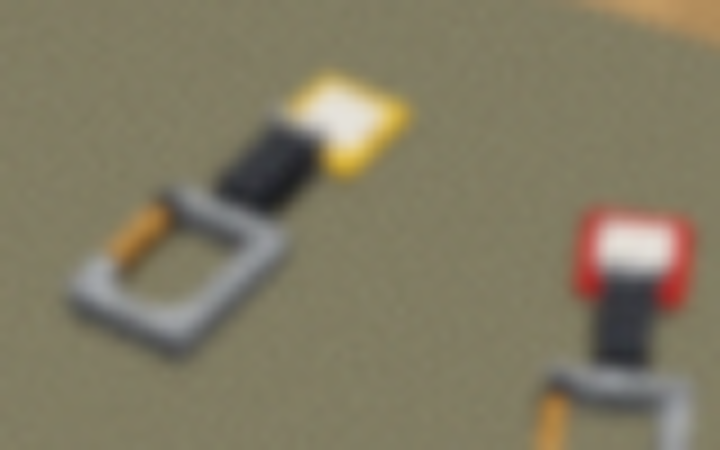

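View pics/s_ring.png

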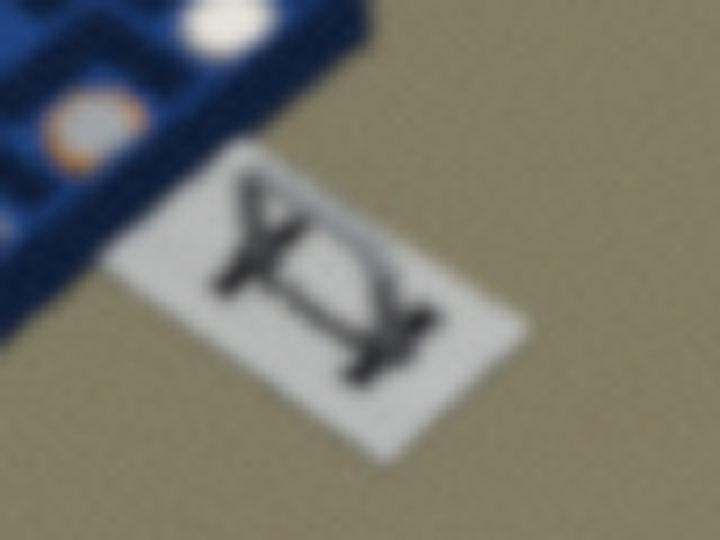

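The crop shows a grey steel hook: brass gate on the upper side at (375,168), black shank at (396,178) and a yellow tag at (414,180), so this is the yellow-tagged hook. The ring plate's near corners are at about (243,210) and (267,214) in the top picture. Next I fit poses.

```bash
cat > h.py <<'E'
import cv2,numpy as np,pickle
from scipy.optimize import least_squares
def proj(c,X):
    X=np.asarray(X,float).reshape(-1,1,3)
    return cv2.projectPoints(X,cv2.Rodrigues(np.array(c['R']))[0],np.array(c['t'],float),np.array(c['K']),np.array(c['dist_coeffs'],float))[0].reshape(-1,2)
def tw(p,L):  # p=x,y,yaw,z0 (m); L in mm
    L=np.asarray(L,float)/1e3;a=p[2];R=np.array([[np.cos(a),-np.sin(a),0],[np.sin(a),np.cos(a),0],[0,0,1]])
    return L@R.T+np.array([p[0],p[1],p[3]])
def crop2full(uv,s,ox,oy):
    return (np.asarray(uv,float)+.5)/s-.5+[ox,oy]
def fit(obs,z,p0):  # obs list of (cam, Lmm, uv)
    def f(p): return np.concatenate([(proj(c,tw([*p,z],L))-uv).ravel() for c,L,uv in obs])
    r=least_squares(f,p0,x_scale=[.01,.01,.1],loss='soft_l1');return r.x,r.fun.reshape(-1,2)
def overlay(c,edges,box,s,name):
    x0,y0,x1,y1=box;im=cv2.resize(c['img'][y0:y1,x0:x1,::-1],None,fx=s,fy=s,interpolation=cv2.INTER_CUBIC)
    for E,col in edges:
        q=((proj(c,E)-[x0,y0]+.5)*s-.5).round().astype(int)
        cv2.polylines(im,[q],False,col,1,cv2.LINE_AA)
    cv2.imwrite(name,im)
def rect(x0,x1,y0,y1,z): return [[x0,y0,z],[x1,y0,z],[x1,y1,z],[x0,y1,z],[x0,y0,z]]
def clip_edges(p):
    return [(tw(p,rect(22,86,-23,23,2)),(0,255,0)),(tw(p,rect(30,78,-15,15,2)),(0,255,0)),(tw(p,rect(-64,-22,-18,18,-5)),(0,0,255)),(tw(p,rect(-22,22,-9,9,10)),(255,0,255)),(tw(p,[[32,-19,2],[65,-19,2]]),(255,0,0))]
def ring_edges(p,yb=0):
    e=[(tw(p,rect(-25,85,-30,30,-18)),(0,255,0)),(tw(p,rect(85,86,-85,85,12)),(0,255,255)),(tw(p,rect(85,86,-85,85,-22)),(0,120,255))]
    for x in(0,50): e.append((tw(p,[[x,yb,-18],[x,yb,16]]),(0,0,255)))
    return e
E
python3 - <<'E'
from h import *
T=pickle.load(open('top0.pkl','rb'));S=pickle.load(open('side0.pkl','rb'))
tc=lambda u:crop2full(u,9,350,155);sc=lambda u:crop2full(u,9,310,140)
Lt=[[86,-23,2],[86,23,2],[22,-23,2],[22,23,2],[-22,-18,-5],[-64,-18,-5],[-64,18,-5],[-22,18,-5]]
ut=tc([(105,97),(92,265),(345,115),(325,290),(505,155),(660,172),(650,305),(497,292)])
Ls=[[86,-23,2],[86,23,2],[22,23,2],[22,-23,2],[-64,-18,-5],[-64,18,-5],[-22,18,-5]]
us=sc([(72,285),(180,350),(290,240),(175,183),(325,72),(412,105),(350,175)])
for o in([(T,Lt,ut)],[(S,Ls,us)],[(T,Lt,ut),(S,Ls,us)]):
    p,r=fit(o,.010,[.45,-.15,1.6]);print(p,np.abs(r).max(0),r.mean(0))
pc=[*p,.01]
LR=[[-25,30,-18],[-25,-30,-18]]
utr=crop2full([(143,477),(340,512)],8,225,150);usr=crop2full([(385,465),(530,325)],9,255,205)
for o in([(T,LR,utr)],[(S,LR,usr)],[(T,LR,utr),(S,LR,usr)]):
    p,r=fit(o,.022,[.45,.1,0]);print(p,r.round(2).tolist())
pr=[*p,.022]
pickle.dump((pc,pr),open('pose.pkl','wb'))
overlay(T,clip_edges(pc),(350,155,435,205),9,'pics/o1.png');overlay(S,clip_edges(pc),(310,140,390,190),9,'pics/o2.png')
overlay(T,ring_edges(pr),(225,110,315,220),7,'pics/o3.png');overlay(S,ring_edges(pr),(240,195,330,265),8,'pics/o4.png')
E
python3 -c "
import cv2,numpy as np
a=[cv2.resize(cv2.imread(f'pics/o{i}.png'),(400,300)) for i in (1,2,3,4)]
cv2.imwrite('pics/ov.png',np.vstack([np.hstack(a[:2]),np.hstack(a[2:])]))"
```

```text
[ 0.58681026 -0.20535671  1.48441084] [0.78159872 0.31615172] [ 0.01759092 -0.00088219]
[ 0.58400809 -0.20321007  1.48101082] [0.73399098 0.7559522 ] [-0.01571784 -0.00800732]
[ 0.58611454 -0.20512817  1.48358069] [0.98136082 1.37259032] [-0.19347061 -0.12107705]
[ 0.53023465  0.12464171 -0.16759097] [[-0.17, -0.03], [0.17, 0.03]]
[ 0.5274406   0.1261827  -0.16593242] [[0.07, -0.11], [-0.07, 0.12]]
[ 0.5290628   0.12506093 -0.16707782] [[-0.35, 0.47], [-0.01, 0.52], [-0.27, -0.7], [-0.41, -0.43]]
```

View pics/ov.png

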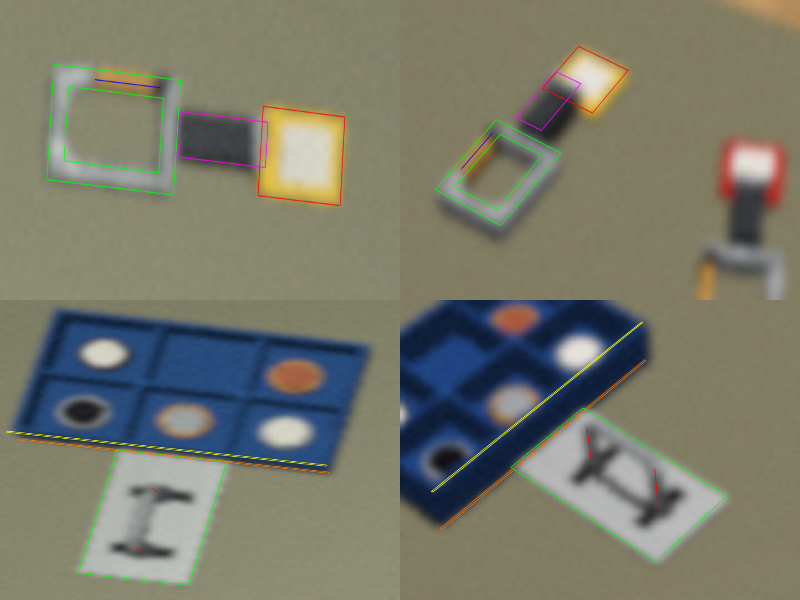

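View pics/o3.png

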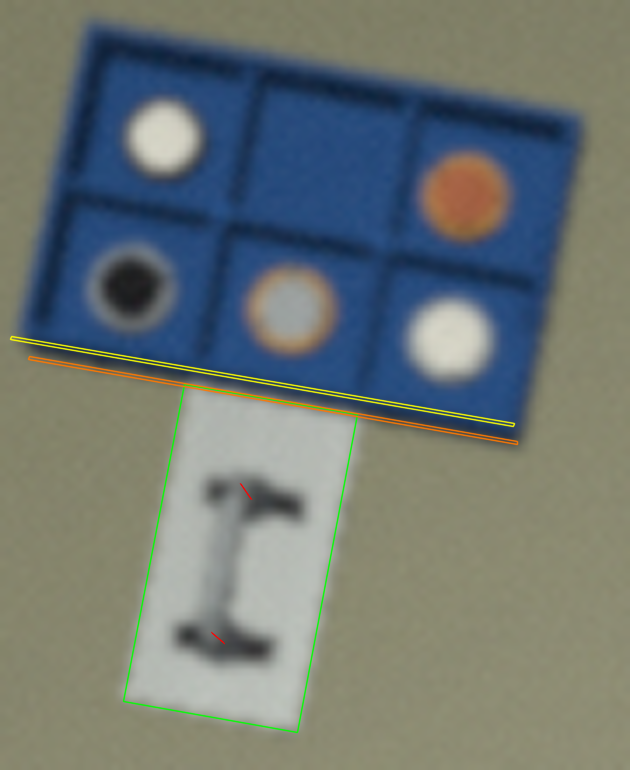

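View pics/o4.png

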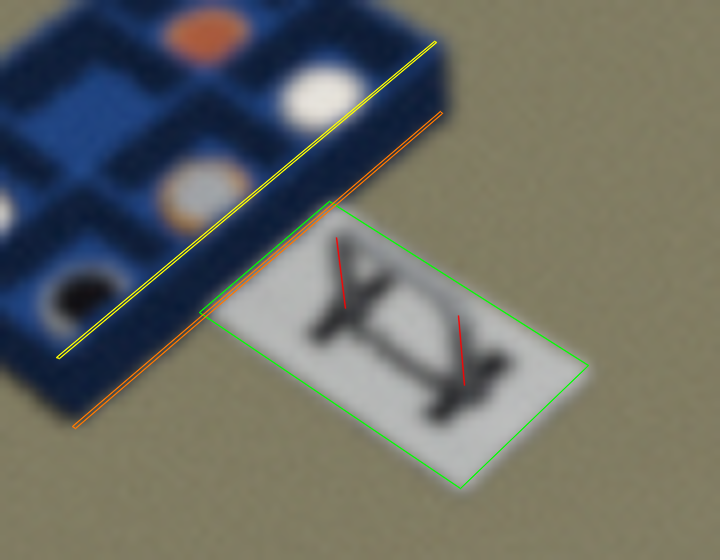

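```bash
cat > m.py <<'E'
from workcell import sensors
import numpy as np
def st():
    s=sensors.sense();R=s['eef_rot'];a=np.degrees(np.arctan2(R[1,1],R[0,1]))
    print('t %.2f tcp %s tooly %.2f F %s w %.3f q %s'%(s['clock'],(s['tcp_pos']*1e3).round(1),a,s['force'].round(2),s['width'],s['q'].round(1)));return s,a
def go(x,y,z,ang): # needed tool shift cm, and turn
    s,a=st();d=s['eef_rot'].T@(np.array([x,y,z])-s['tcp_pos'])*100
    print('shift',d.round(2),'turn',round(-np.radians(ang-a),4))
E
python3 -c "
from m import *
go(.5855,-.2043,.300,-5.0)"
```

```text
t 0.10 tcp [ 238.6 -495.3  404. ] tooly -64.28 F [ 0.09 -0.19 -0.49] w 1.002 q [-75.9  14.9  88.   -0.   77.2 -11.6]
shift [ 10.43 -11.15 -43.88] turn -1.0347
```

Request:
{"method": "apply_moves", "body": {"increments": [[1,-1.1,-4.4,-0.11,5],[2,-2.2,-8.8,-0.22,5],[3,-3.3,-13.2,-0.33,5],[4,-4.4,-17.6,-0.44,5],[5,-5.5,-22,-0.55,5],[6,-6.7,-26.3,-0.66,5],[7,-7.8,-30.7,-0.77,5],[8,-8.9,-35.1,-0.88,5],[9.2,-10,-39.5,-0.97,5],[10.4,-11.1,-43.9,-1.035,5],[10.4,-11.1,-43.9,-1.035,5],[10.4,-11.1,-43.9,-1.035,5]]}}

```text
clock: 1.6
tcp_pos: [0.5857, -0.2051, 0.3003]
eef_rot: [[-0.001, 0.996, -0.087], [0.0, -0.087, -0.996], [-1.0, -0.001, -0.0]]
force: [0.6, -1.0, 0.1]
width: 0.537
```

Run:
```python
from m import *; from h import *
from workcell import imaging
go(.5855,-.2043,.189,-5.0)
pc,pr=pickle.load(open('pose.pkl','rb'))
T=imaging.read_camera('top');S=imaging.read_camera('side')
overlay(T,[],(340,90,460,250),4,'pics/a1.png')
S2=S;overlay(S,[],(270,40,400,200),4,'pics/a2.png')
a=cv2.imread('pics/a1.png')[:600];b=cv2.imread('pics/a2.png')[:600]
h=min(a.shape[0],b.shape[0],600)
cv2.imwrite('pics/a.png',cv2.resize(np.hstack([a[:h],b[:h]]),(800,480)))
```

```text
t 1.60 tcp [ 585.7 -205.1  300.3] tooly -4.98 F [ 0.61 -1.04  0.1 ] w 0.537 q [-29.6  26.7  85.7  -0.   67.6 -24.6]
shift [11.13 -0.02 -0.07] turn 0.0004
```

View pics/a.png

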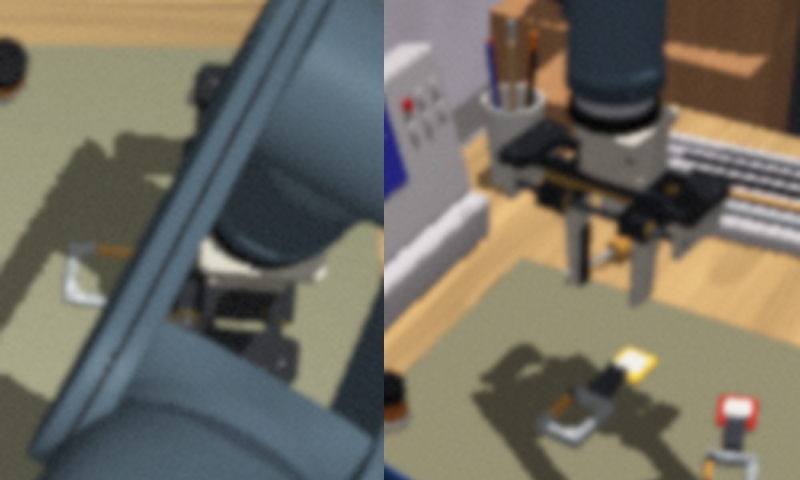

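The side picture shows the gripper above the hook, with the fingers straddling the shank across its width. I descend and grip.

Request:
{"method": "apply_moves", "body": {"increments": [[3,0,0,0,5],[6,0,-0.03,0,5],[9,0,-0.07,0,5],[10.5,0,-0.07,0,5],[11.1,0,-0.07,0,5],[11.1,0,-0.07,0,5]]}}

```text
clock: 2.45
tcp_pos: [0.5862, -0.2048, 0.1903]
eef_rot: [[0.001, 0.996, -0.087], [-0.0, -0.087, -0.996], [-1.0, 0.001, 0.0]]
force: [0.1, 0.1, -0.3]
width: 0.533
```

Request:
{"method": "apply_moves", "body": {"increments": [[0,0,0,0,3],[0,0,0,0,1.5],[0,0,0,0,1.2],[0,0,0,0,1.2],[0,0,0,0,1.2],[0,0,0,0,1.2]], "force": 40}}

```text
clock: 3.2
tcp_pos: [0.5862, -0.2043, 0.19]
eef_rot: [[0.0, 0.996, -0.087], [-0.0, -0.087, -0.996], [-1.0, 0.0, 0.0]]
force: [-0.1, 0.6, 3.6]
width: 0.187
```

Run:
```python
from m import *
s,a=st()
```

```text
t 3.20 tcp [ 586.2 -204.3  190. ] tooly -4.98 F [-0.12  0.59  3.64] w 0.187 q [-29.5  33.8  91.4   0.   54.8 -24.5]
```

Width is 17.4 mm, which matches the 18 mm shank. Now I estimate the bar's y offset from the clean start pictures.

Run:
```python
from h import *
T=pickle.load(open('top0.pkl','rb'));S=pickle.load(open('side0.pkl','rb'))
pt=[.53023,.12464,-.1676,.022];ps=[.52744,.12618,-.1659,.022]
rows=[]
for c,p,box in((T,pt,(238,170,278,215)),(S,ps,(278,225,318,258))):
    r=[]
    for yb in(-4,0,4):
        def dring(d):
            th=np.linspace(np.pi,0,20);return [[0+d,yb,-18],[0+d,yb,16]]+[[25+(25-d)*np.cos(t),yb,16+(12-4-d)*np.sin(t)] for t in th]+[[50-d,yb,16],[50-d,yb,-18]]
        E=[(tw(p,[[0,yb,-18],[0,yb,16]]),(0,0,255)),(tw(p,[[50,yb,-18],[50,yb,16]]),(0,0,255)),(tw(p,dring(0)),(0,255,0))]
        overlay(c,E,box,6.5,'pics/x.png');r.append(cv2.imread('pics/x.png'))
    rows.append(np.hstack(r))
h=max(x.shape[1] for x in rows)
rows=[cv2.copyMakeBorder(x,0,0,0,h-x.shape[1],0) for x in rows]
o=np.vstack(rows);print(o.shape);cv2.imwrite('pics/yb.png',o)
```

```text
(506, 780, 3)
```

View pics/yb.png

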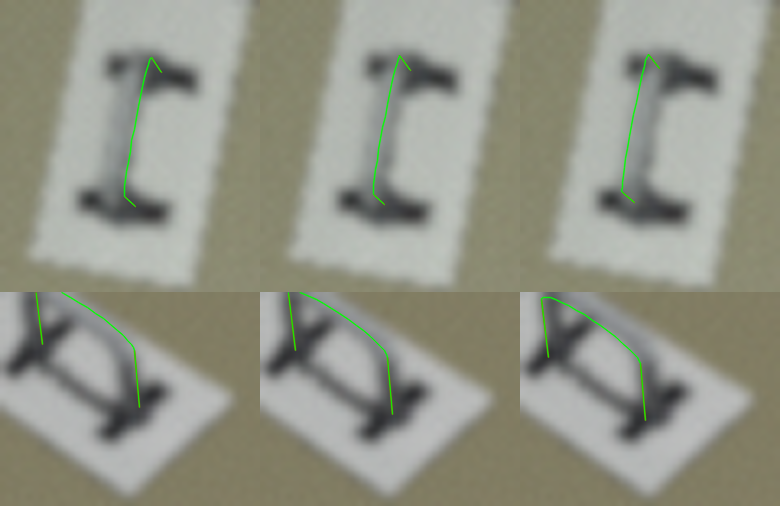

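Both views put the bar at ring y ≈ 0 (±1 mm). I lift the hook and carry it to a stand-off on the robot side of the near bar.

Request:
{"method": "apply_moves", "body": {"increments": [[-1.5,0,0,0,1.2],[-4,0,0,0,1.2],[-6,0,-0.5,0,1.2],[-6,-1.5,-3.5,0,1.2],[-6,-3.5,-7.5,0,1.2],[-6,-5.5,-11.5,0,1.2],[-6,-7.5,-15.5,0,1.2],[-6,-9.5,-19.5,0,1.2],[-6,-11,-23,0,1.2],[-6,-12,-25.5,0,1.2],[-6,-12.5,-26.65,0,1.2],[-6,-12.5,-26.65,0,1.2]]}}

```text
clock: 4.7
tcp_pos: [0.4847, 0.0723, 0.2501]
eef_rot: [[0.001, 0.996, -0.086], [-0.0, -0.086, -0.996], [-1.0, 0.001, 0.0]]
force: [0.4, -0.9, -1.1]
width: 0.19
```

Run:
```python
from m import *; from h import *
from workcell import imaging
go(.4848,.0721,.2045,-5.0)
T=imaging.read_camera('top');S=imaging.read_camera('side')
pickle.dump((T,S),open('b.pkl','wb'))
overlay(T,[],(225,110,345,230),3.3,'pics/b1.png')
overlay(S,[],(225,140,345,260),3.3,'pics/b2.png')
cv2.imwrite('pics/b.png',np.hstack([cv2.imread('pics/b1.png'),cv2.imread('pics/b2.png')]))
```

```text
t 4.70 tcp [484.7  72.3 250.1] tooly -4.91 F [ 0.39 -0.85 -1.06] w 0.190 q [ -4.6  18.3 107.6  -0.   54.1   0.3]
shift [4.56 0.01 0.02] turn 0.0017
```

View pics/b.png

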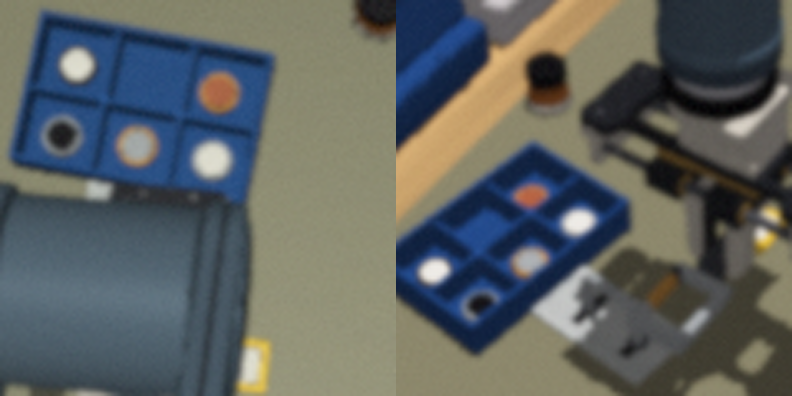

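Request:
{"method": "apply_moves", "body": {"increments": [[2,0,0,0,1.2],[4,0,0,0,1.2],[4.55,0,0.02,0,1.2],[4.55,0,0.02,0,1.2]]}}

```text
clock: 5.3
tcp_pos: [0.485, 0.0712, 0.2042]
eef_rot: [[-0.001, 0.996, -0.088], [-0.0, -0.088, -0.996], [-1.0, -0.001, 0.0]]
force: [-0.5, 0.7, -1.2]
width: 0.191
```

```bash
cat > look.py <<'E'
import sys
from m import *; from h import *
from workcell import imaging
s,a=st()
S=imaging.read_camera('side')
d=s['tcp_pos']-[.5862,-.2043,.190]
pc=[.5840+d[0],-.2032+d[1],np.radians(a+90),.010+d[2]]
ps=[.52744,.12618,-.1659,.022]
hx=np.array([np.cos(pc[2]),np.sin(pc[2])]);hy=np.array([-hx[1],hx[0]])
b=np.array(ps[:2])-pc[:2];print('bar in hook frame mm (yb=0): %.1f %.1f'%(b@hx*1e3,b@hy*1e3),'zc %.1f'%(pc[3]*1e3))
box=(265,195,350,265)
overlay(S,[],box,4.7,'pics/c1.png');overlay(S,clip_edges(pc)+ring_edges(ps),box,4.7,'pics/c2.png')
cv2.imwrite(f'pics/{sys.argv[1]}.png',np.hstack([cv2.imread('pics/c1.png'),cv2.imread('pics/c2.png')]))
E
python3 look.py c
```

```text
t 5.30 tcp [485.   71.2 204.2] tooly -5.04 F [-0.47  0.71 -1.15] w 0.191 q [ -4.7  22.3 110.   -0.   47.7   0.3]
bar in hook frame mm (yb=0): 57.6 -39.7 zc 24.2
```

View pics/c.png

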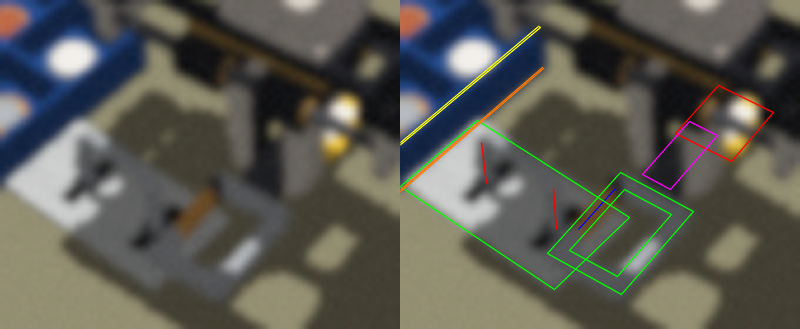

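The overlay agrees with the picture to about 1 mm: gate towards the near bar, bar at hook x ≈ 57. I approach slowly and feel for contact.

Request:
{"method": "apply_moves", "body": {"increments": [[0,0.4,0,0,1.2],[0,0.8,0,0,1.2],[0,1.0,0,0,1.2],[0,1.2,0,0,1.2],[0,1.2,0,0,1.2]]}}

```text
clock: 5.98
tcp_pos: [0.4968, 0.0708, 0.2043]
eef_rot: [[0.0, 0.996, -0.087], [-0.0, -0.087, -0.996], [-1.0, 0.0, 0.0]]
force: [-0.4, -0.2, -1.2]
width: 0.194
```

Request:
{"method": "apply_moves", "body": {"increments": [[0,0.15,0,0,1.2],[0,0.3,0,0,1.2],[0,0.4,0,0,1.2],[0,0.4,0,0,1.2]]}}

```text
clock: 6.48
tcp_pos: [0.5005, 0.0704, 0.2041]
eef_rot: [[-0.001, 0.996, -0.087], [-0.0, -0.087, -0.996], [-1.0, -0.001, 0.0]]
force: [-2.5, -1.5, -0.9]
width: 0.188
```

Request:
{"method": "apply_moves", "body": {"increments": [[0,0.15,0,0,1.2],[0,0.3,0,0,1.2],[0,0.4,0,0,1.2],[0,0.4,0,0,1.2]]}}

```text
clock: 6.98
tcp_pos: [0.5045, 0.0702, 0.2041]
eef_rot: [[-0.0, 0.996, -0.087], [0.0, -0.087, -0.996], [-1.0, -0.0, -0.0]]
force: [-1.5, -0.2, -0.4]
width: 0.188
```

```bash
python3 look.py d
```

```text
t 6.97 tcp [504.5  70.2 204.1] tooly -4.98 F [-1.47 -0.16 -0.43] w 0.188 q [ -4.6  23.9 107.3   0.   48.9   0.3]
bar in hook frame mm (yb=0): 56.9 -20.2 zc 24.1
```

View pics/d.png

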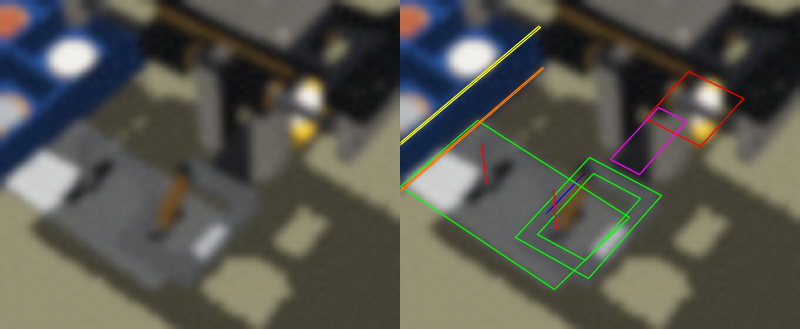

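The picture shows the brass gate swinging inward at (170,200) in the crop, and the force is about 1.5 N. I keep pressing in steps.

Request:
{"method": "apply_moves", "body": {"increments": [[0,0.2,0,0,1.2],[0,0.4,0,0,1.2],[0,0.6,0,0,1.2],[0,0.8,0,0,1.2],[0,0.8,0,0,1.2]]}}

```text
clock: 7.65
tcp_pos: [0.5127, 0.0693, 0.2042]
eef_rot: [[-0.0, 0.996, -0.087], [-0.0, -0.087, -0.996], [-1.0, -0.0, 0.0]]
force: [-3.4, -0.6, -1.0]
width: 0.189
```

Request:
{"method": "apply_moves", "body": {"increments": [[0,0.2,0,0,1.2],[0,0.4,0,0,1.2],[0,0.6,0,0,1.2],[0,0.8,0,0,1.2],[0,0.8,0,0,1.2]]}}

```text
clock: 8.28
tcp_pos: [0.5209, 0.0685, 0.2043]
eef_rot: [[0.001, 0.996, -0.087], [-0.0, -0.087, -0.996], [-1.0, 0.001, 0.0]]
force: [-3.5, -2.3, -1.0]
width: 0.192
```

```bash
python3 look.py e
```

```text
t 8.28 tcp [520.9  68.5 204.3] tooly -4.98 F [-3.47 -2.35 -0.95] w 0.192 q [ -4.7  25.1 105.   -0.   49.8   0.3]
bar in hook frame mm (yb=0): 57.2 -3.8 zc 24.3
```

View pics/e.png

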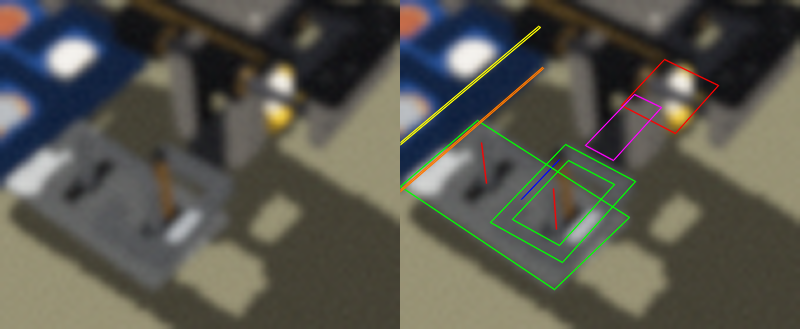

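Request:
{"method": "apply_moves", "body": {"increments": [[0,0.2,0,0,1.2],[0,0.4,0,0,1.2],[0,0.6,0,0,1.2],[0,0.6,0,0,1.2]]}}

```text
clock: 8.82
tcp_pos: [0.5275, 0.0677, 0.2047]
eef_rot: [[0.003, 0.996, -0.087], [-0.001, -0.087, -0.996], [-1.0, 0.003, 0.001]]
force: [-0.6, -5.0, -1.4]
width: 0.195
```

Request:
{"method": "apply_moves", "body": {"increments": [[0,0,0.2,0,1.2],[0,0,0.4,0,1.2],[0,0,0.6,0,1.2],[0,0,0.6,0,1.2]]}}

```text
clock: 9.32
tcp_pos: [0.5261, 0.0622, 0.2043]
eef_rot: [[0.0, 0.996, -0.087], [0.0, -0.087, -0.996], [-1.0, 0.0, -0.0]]
force: [-0.3, 0.7, -1.7]
width: 0.187
```

```bash
python3 look.py f
```

```text
t 9.32 tcp [526.1  62.2 204.3] tooly -5.00 F [-0.35  0.73 -1.72] w 0.187 q [ -5.3  25.4 104.4   0.   50.1  -0.4]
bar in hook frame mm (yb=0): 63.0 1.9 zc 24.3
```

View pics/f.png

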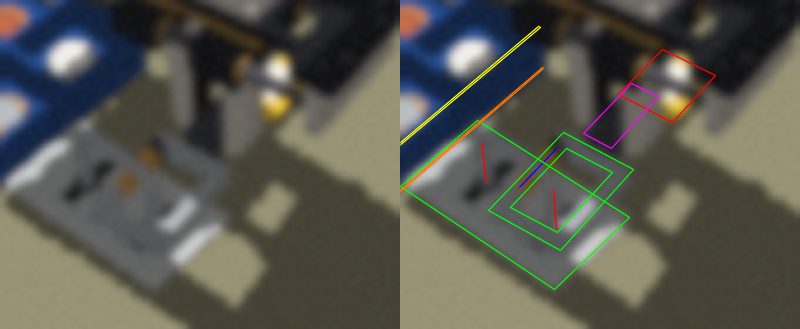

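The force has dropped to about 0 and the brass gate is back on the loop's side line at (128,180)–(150,155), so it has snapped shut. I draw on towards the closed end.

Request:
{"method": "apply_moves", "body": {"increments": [[0,0,0.2,0,1.2],[0,0,0.4,0,1.2],[0,0,0.6,0,1.2],[0,0,0.7,0,1.2],[0,0,0.7,0,1.2]]}}

```text
clock: 10.0
tcp_pos: [0.5254, 0.0551, 0.2043]
eef_rot: [[-0.0, 0.996, -0.087], [0.0, -0.087, -0.996], [-1.0, -0.0, 0.0]]
force: [-1.1, 1.2, -1.7]
width: 0.193
```

Request:
{"method": "apply_moves", "body": {"increments": [[0,0,0.1,0,1.2],[0,0,0.2,0,1.2],[0,0,0.2,0,1.2]]}}

```text
clock: 10.38
tcp_pos: [0.5252, 0.0532, 0.2043]
eef_rot: [[-0.0, 0.996, -0.087], [-0.0, -0.087, -0.996], [-1.0, -0.0, 0.0]]
force: [-0.9, -0.3, -1.8]
width: 0.192
```

```bash
python3 look.py g
```

```text
t 10.38 tcp [525.2  53.2 204.3] tooly -4.99 F [-0.86 -0.27 -1.77] w 0.192 q [ -6.3  25.3 104.7  -0.   50.   -1.3]
bar in hook frame mm (yb=0): 72.0 1.9 zc 24.3
```

View pics/g.png

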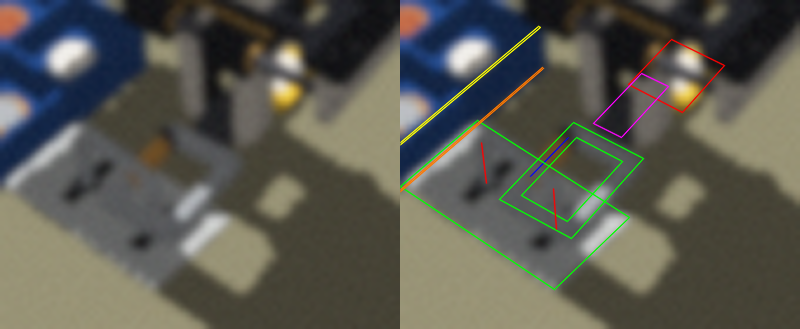

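```bash
cat > f.py <<'E'
from m import *; from workcell import imaging
import sys
n=int(sys.argv[1]) if len(sys.argv)>1 else 6
F=[]
for i in range(n):
    imaging.read_camera('side');s=sensors.sense();F.append(s['force'])
F=np.array(F);R=s['eef_rot'];print('t %.2f'%s['clock'],'mean F',F.mean(0).round(2),'std',F.std(0).round(2),'along -hookx(tool z) %.2f tool y %.2f'%(F.mean(0)@R[:,2],F.mean(0)@R[:,1]),(s['tcp_pos']*1e3).round(2), 'Fz-series',(F@R[:,2]).round(1))
E
python3 f.py 6
```

```text
t 10.72 mean F [-0.24 -0.01 -1.22] std [0.39 0.24 0.36] along -hookx(tool z) 0.03 tool y -0.24 [525.24  53.24 204.24] Fz-series [-0.1 -0.   0.1  0.5 -0.1 -0.2]
```

Request:
{"method": "apply_moves", "body": {"increments": [[0,0,0.1,0,1.2],[0,0,0.1,0,1.2]]}}

```text
clock: 10.98
tcp_pos: [0.5251, 0.0525, 0.2042]
eef_rot: [[0.0, 0.996, -0.087], [0.001, -0.087, -0.996], [-1.0, -0.0, -0.001]]
force: [0.6, 4.1, -1.3]
width: 0.192
```

```bash
python3 f.py 6
```

```text
t 11.28 mean F [ 0.45  4.48 -1.8 ] std [0.44 0.71 0.28] along -hookx(tool z) -4.50 tool y 0.06 [525.11  52.52 204.23] Fz-series [-4.5 -3.6 -4.4 -3.8 -5.  -5.6]
```

Request:
{"method": "apply_moves", "body": {"increments": [[0,0,0.1,0,1.2],[0,0,0.1,0,1.2]]}}

```text
clock: 11.52
tcp_pos: [0.525, 0.0521, 0.2041]
eef_rot: [[-0.0, 0.996, -0.088], [0.002, -0.088, -0.996], [-1.0, -0.0, -0.002]]
force: [0.7, 8.4, -2.0]
width: 0.193
```

```bash
python3 f.py 6
```

```text
t 11.82 mean F [ 0.92  8.86 -2.29] std [0.48 0.49 0.49] along -hookx(tool z) -8.91 tool y 0.15 [524.99  52.16 204.17] Fz-series [-8.9 -8.9 -8.3 -9.8 -8.9 -8.6]
```

Contact found: about 4.4 N per mm, now 8.9 N. I back off 0.6 mm to reach about 6 N and hold.

Request:
{"method": "apply_moves", "body": {"increments": [[0,0,-0.06,0,1.2],[0,0,-0.06,0,1.2],[0,0,-0.06,0,1.2],[0,0,-0.06,0,1.2],[0,0,-0.06,0,1.2]]}}

```text
clock: 12.45
tcp_pos: [0.5251, 0.0524, 0.2042]
eef_rot: [[-0.0, 0.996, -0.087], [0.001, -0.087, -0.996], [-1.0, -0.0, -0.001]]
force: [0.6, 7.1, -2.2]
width: 0.191
```

```bash
python3 f.py 30; python3 look.py i
```

```text
t 13.95 mean F [ 0.64  6.67 -1.97] std [0.53 0.67 0.51] along -hookx(tool z) -6.70 tool y 0.06 [525.06  52.37 204.22] Fz-series [-6.3 -6.4 -7.5 -5.7 -6.9 -6.  -6.4 -6.  -6.9 -6.6 -7.1 -6.3 -6.1 -6.1
 -7.4 -7.2 -7.5 -6.9 -6.7 -6.3 -6.2 -6.6 -7.  -8.1 -6.5 -7.6 -6.9 -6.4
 -5.2 -8.1]
t 13.95 tcp [525.1  52.4 204.2] tooly -5.00 F [ 1.29  8.03 -1.6 ] w 0.187 q [-6.400e+00  2.530e+01  1.047e+02  1.000e-01  5.000e+01 -1.500e+00]
bar in hook frame mm (yb=0): 72.8 1.8 zc 24.2
```

View pics/i.png

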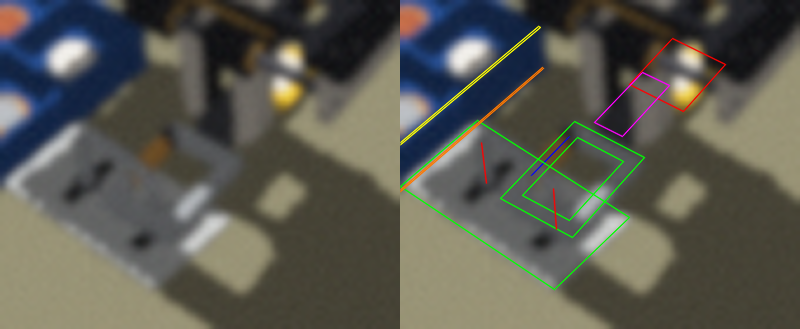

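The tug held at about 6.7 N (5.2–8.1 N with sensor noise) for over 1.5 s, with the gate on its line. Now I relax, put the bar mid-loop so the end bar clears the black clamp feet, and lower with care.

Request:
{"method": "apply_moves", "body": {"increments": [[0,0,-0.2,0,1.2],[0,0,-0.5,0,1.2],[0,0,-0.9,0,1.2],[0,0,-1.3,0,1.2],[0,0,-1.5,0,1.2],[0,0,-1.5,0,1.2]]}}

```text
clock: 14.75
tcp_pos: [0.5264, 0.0669, 0.2042]
eef_rot: [[0.0, 0.996, -0.087], [-0.0, -0.087, -0.996], [-1.0, 0.0, 0.0]]
force: [-0.4, 0.6, -1.4]
width: 0.192
```

```bash
python3 f.py 6
```

```text
t 15.05 mean F [ 0.11 -0.08 -1.49] std [0.67 0.37 0.57] along -hookx(tool z) 0.07 tool y 0.12 [526.4   66.67 204.26] Fz-series [-0.4 -0.2  0.2  0.8 -0.3  0.2]
```

Request:
{"method": "apply_moves", "body": {"increments": [[0.2,0,0,0,1.2],[0.4,0,0,0,1.2],[0.5,0,0,0,1.2],[0.5,0,0,0,1.2]]}}

```text
clock: 15.55
tcp_pos: [0.5264, 0.0668, 0.1991]
eef_rot: [[-0.0, 0.996, -0.087], [0.0, -0.087, -0.996], [-1.0, -0.0, -0.0]]
force: [-0.8, 0.3, -0.5]
width: 0.188
```

```bash
python3 f.py 4
```

```text
t 15.75 mean F [-0.35  0.01 -0.55] std [0.57 0.37 0.33] along -hookx(tool z) 0.02 tool y -0.35 [526.44  66.77 199.3 ] Fz-series [ 0.1  0.2  0.3 -0.6]
```

Request:
{"method": "apply_moves", "body": {"increments": [[0.1,0,0,0,1.2],[0.2,0,0,0,1.2],[0.3,0,0,0,1.2],[0.3,0,0,0,1.2]]}}

```text
clock: 16.25
tcp_pos: [0.5264, 0.0668, 0.1962]
eef_rot: [[-0.0, 0.996, -0.087], [0.0, -0.087, -0.996], [-1.0, -0.0, 0.0]]
force: [1.1, 0.2, -0.7]
width: 0.186
```

```bash
python3 f.py 4;python3 look.py j
```

```text
t 16.45 mean F [-0.08  0.11 -1.37] std [0.21 0.55 0.4 ] along -hookx(tool z) -0.11 tool y -0.09 [526.43  66.78 196.26] Fz-series [-0.3 -0.8  0.6  0.1]
t 16.45 tcp [526.4  66.8 196.3] tooly -4.98 F [ 0.26 -0.12 -1.99] w 0.192 q [ -4.8  26.2 104.6  -0.   49.2   0.2]
bar in hook frame mm (yb=0): 58.4 1.9 zc 16.3
```

View pics/j.png

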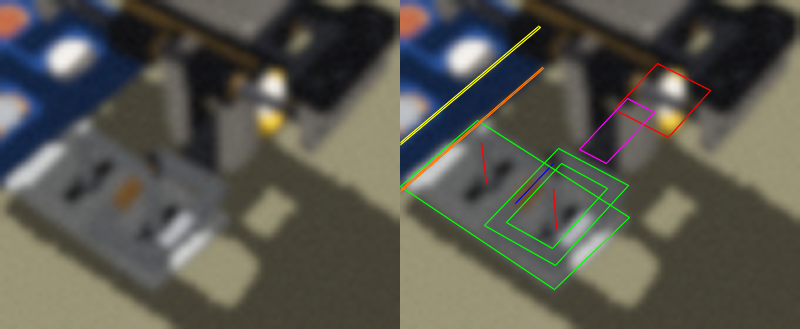

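The gate is shut at (127,190) and the bar is inside the loop. I lower the last 2 mm.

Request:
{"method": "apply_moves", "body": {"increments": [[0.1,0,0,0,1.2],[0.18,0,0,0,1.2],[0.18,0,0,0,1.2]]}}

```text
clock: 16.88
tcp_pos: [0.5264, 0.0668, 0.1944]
eef_rot: [[-0.0, 0.996, -0.087], [0.0, -0.087, -0.996], [-1.0, -0.0, -0.0]]
force: [0.0, 0.0, -1.5]
width: 0.19
```

```bash
python3 f.py 4
```

```text
t 17.07 mean F [-0.08  0.01 -1.15] std [0.63 0.24 0.32] along -hookx(tool z) -0.01 tool y -0.09 [526.44  66.79 194.47] Fz-series [ 0.2  0.2 -0.2 -0.2]
```

Request:
{"method": "apply_moves", "body": {"increments": [[0.05,0,0,0,1.2],[0.1,0,0,0,1.2],[0.1,0,0,0,1.2]]}}

```text
clock: 17.45
tcp_pos: [0.5265, 0.0667, 0.1938]
eef_rot: [[0.0, 0.996, -0.087], [-0.0, -0.087, -0.996], [-1.0, 0.0, 0.0]]
force: [-2.1, -0.3, 4.3]
width: 0.189
```

```bash
python3 f.py 4
```

```text
t 17.65 mean F [-1.99 -1.15  5.72] std [0.44 0.47 0.41] along -hookx(tool z) 1.32 tool y -1.88 [526.45  66.72 193.82] Fz-series [1.5 2.  0.9 0.9]
```

The loop touches the plate at the expected height (centre ≈ 14 mm). I ease off and let go.

Request:
{"method": "apply_moves", "body": {"increments": [[-0.05,0,0,0,1.2],[-0.05,0,0,0,1.9],[-0.05,0,0,0,2.3],[-0.05,0,0,0,3],[-0.05,0,0,0,4],[-0.05,0,0,0,4],[-0.05,0,0,0,4]]}}

```text
clock: 18.52
tcp_pos: [0.5264, 0.0668, 0.194]
eef_rot: [[0.0, 0.996, -0.087], [-0.0, -0.087, -0.996], [-1.0, 0.0, 0.0]]
force: [-0.0, -0.1, 0.0]
width: 0.428
```

```bash
python3 look.py k;python3 f.py 2
```

```text
t 18.52 tcp [526.4  66.8 194. ] tooly -4.98 F [-0.   -0.14  0.01] w 0.428 q [ -4.8  26.4 104.7  -0.   48.9   0.2]
bar in hook frame mm (yb=0): 58.4 1.9 zc 14.0
t 18.68 mean F [ 0.23  0.39 -0.45] std [0.27 0.05 0.72] along -hookx(tool z) -0.41 tool y 0.19 [526.42  66.76 193.96] Fz-series [-0.4 -0.4]
```

View pics/k.png

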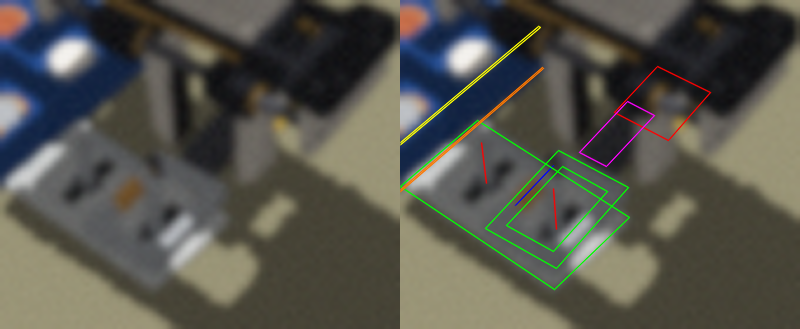

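Fingers are free. I raise straight up, swing back clear of the cameras and check.

Request:
{"method": "apply_moves", "body": {"increments": [[-1,0,0,0,4],[-3,0,0,0,4],[-7,0,0,0,4],[-12,0,0,0,4],[-15,-2,4,0,4],[-16,-4,9,0,4],[-16,-6,14,0,4],[-16,-8,19,0,4],[-16,-9,24,0,4],[-16,-10,29,0,4],[-16,-10,30,0,4],[-16,-10,30,0,4]]}}

```text
clock: 20.18
tcp_pos: [0.4006, -0.2236, 0.3543]
eef_rot: [[0.0, 0.996, -0.089], [0.0, -0.089, -0.996], [-1.0, 0.0, -0.0]]
force: [-0.7, 0.4, 0.4]
width: 0.434
```

Run:
```python
from m import *; from h import *
from workcell import imaging
st()
T=imaging.read_camera('top');S=imaging.read_camera('side');pickle.dump((T,S),open('end.pkl','wb'))
overlay(S,[],(265,195,350,265),9,'pics/n2.png')
overlay(T,[],(225,140,325,230),6,'pics/n1.png')
cv2.imwrite('pics/ntop.png',T['img'][:,:,::-1])
```

```text
t 20.18 tcp [ 400.6 -223.6  354.3] tooly -5.09 F [-0.7   0.37  0.42] w 0.434 q [-43.2   7.9 104.2   0.   67.9 -38.1]
```

View pics/n1.png

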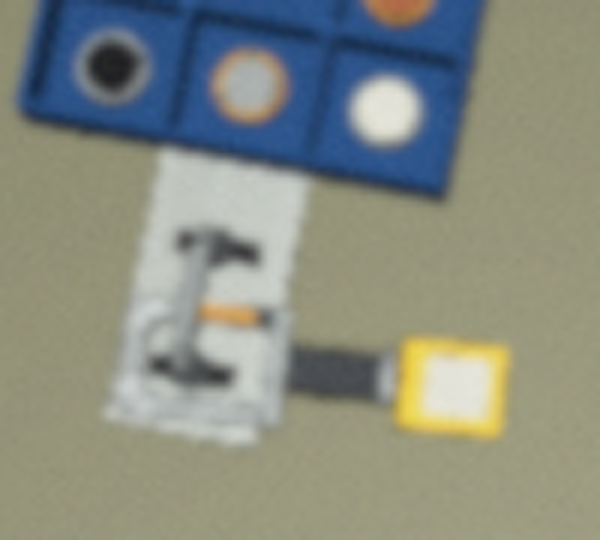

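View pics/n2.png

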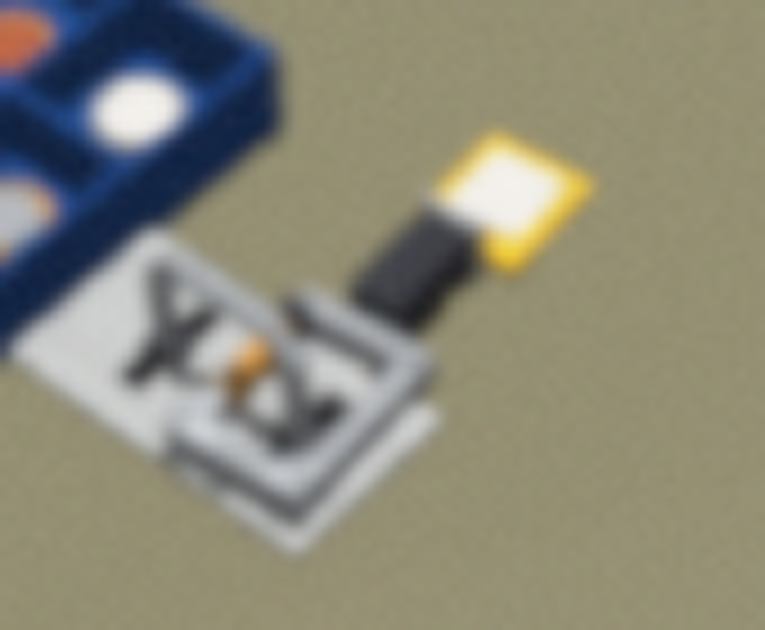

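View pics/ntop.png

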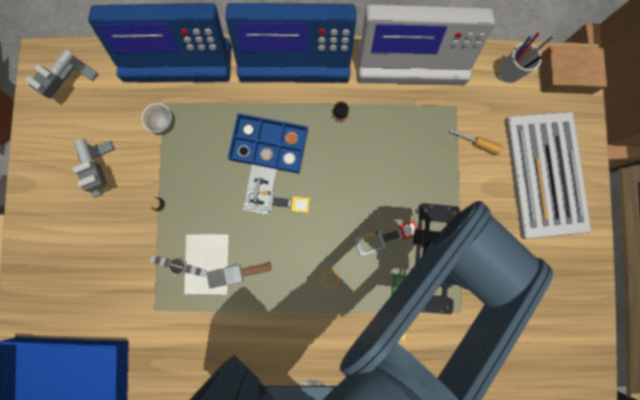

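The enlarged pictures show the near bar's foot inside the loop, at (190,370) in the top crop. The brass gate is shut in line with the nose at (230,313). The hook lies flat on the plate, with its tag at (455,388). The red hook, watch and jar are where they were. I hand in.

```bash
python3 -c "
from workcell import sign_off
print(sign_off())"
```

```text
the job is handed in; nothing more can be done
None
```

The yellow-tagged steel hook is clipped onto the caddy's near bar, lying flat and let go. I handed the job in after about 20 s of the 64 s allowed; no verdict is reported.

- **Clipping:** I gripped the hook by its shank and pressed the gate open against the near bar. The horizontal force was about 5 N at most. As I slid the bar towards the closed end, the gate snapped shut and the force fell to about 0.
- **Tug:** My first step reached about 8.9 N for a moment, so I backed off 0.6 mm. I then held about 6.7 N for at least 1.5 s; readings ranged from 5.2 to 8.1 N with sensor noise.
- **Laying down:** Lowering pressed the loop on the plate with about 7 N. I eased off before letting go.
- **Last checks:** The pictures from both cameras show the bar inside the loop, the gate in line with the nose, and the hook flat with its centre about 14 mm up. The red hook, watch and oil jar looked unmoved in the last top picture.
- **Disagreement:** The two cameras differed by 2–3 mm in absolute position. They agreed to under 1 mm on hook-to-ring distance, which is what I steered by.
- **Not measured:** I judged the gate angle only by sight and by the force drop.

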